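# Set the specimen turntable to its marked scale line

## Task

Push the upright finger post on the round dial round with your fingertips until the dial's black index line points at the scale line marked by the pointed steel pin (not at one marked by a flat plug). Then push the brake tab at the front of the stage fully home towards the dial, leaving the dial at that line. Leave the glass dish riding on the dial without touching or lifting it, and do not disturb the weights and other things on the bench.

Things in the scene. Friction and masses are not known exactly. Their poses are not given: they have to be found in the camera images.
- stage: grey base plate of a turning stage, fixed to the bench, 290 x 260 mm, 14 mm thick (160 mm to the front, 130 mm to the back of the dial axis). Origin: on the dial's vertical axis at bench height. x points from the brake tab to the axis (roughly away from the robot), y to the left, z up. Brake cheeks: 117 to 127 mm in front of the axis, up to 34 mm above the bench.
- dial (a joint): turn of the dial in rad, positive anticlockwise seen from above; 0 when the index line points along the stage's +x; range -2.4 to 2.4. It turns with slight friction (about 0.1 N m, some 1.5 N at the post) and stays where it is left.
- index_point (a point): point on the dial's black index line extended out over the scale ring, 106 mm from the axis, 30 mm above the bench; it turns with the dial. The visible line is 3 mm wide and runs out to a small nib at 90 mm radius.
- post_top (a point): top centre of the upright steel finger post on the dial: 12 mm diameter (17 mm collar on the lowest 5 mm), 35 mm tall above the dial's top (30 to 65 mm above the bench), 66 mm from the axis, exactly opposite the index line. It turns with the dial.
- set_pin_axis (a point): foot centre (20 mm above the bench) of the pointed steel pin, fixed in the scale ring 106 mm from the dial's axis: a cone 18 mm wide and 34 mm tall. The direction from the axis to this pin is the target line. Three flat steel plugs, 14 mm wide and 4 mm tall, stand on the same circle at other lines.
- brake (a joint): travel of the brake in m along the stage's +x: 0 open, 0.016 fully home, with its shoe at the dial's rim. It slides with about 2 N of friction and stays where it is left; it is a friction brake and does not move the dial.
- brake_tab (a point): centre of the front face of the brake's upright steel tab, 40 mm above the bench; the tab is 36 mm wide (y), 6 mm thick and reaches from 20 to 46 mm above the bench. Free space lies in front of it above the 14 mm thick base plate. Push it along the stage's +x.
- dish_centre (a point): centre of the loose glass dish with a resin drop that stands on the middle of the dial: 60 mm diameter, 12 mm tall, its top 42 mm above the bench.
- dial_centre (a point): centre of the dial's flat top, 30 mm above the bench: an aluminium disc of 80 mm radius with a knurled rim. Round it lies a dark fixed scale ring, 83 to 116 mm in radius, top 20 mm above the bench, with white lines every 5 degrees.
- weight_left_centre (a point): centre of a loose brass weight, 34 mm diameter, 23 mm tall, on the far left corner of the base plate.
- weight_right_centre (a point): centre of a loose brass weight, 27 mm diameter, 17 mm tall, on the far right corner of the base plate.
- jar_0_centre (a point): centre of a loose jar with a screw lid, 59 mm diameter, 72 mm tall.
- steel_beaker_centre (a point): centre of a loose steel beaker, 77 mm diameter, 89 mm tall.
- timer_centre (a point): centre of a loose bench timer, 70 x 59 x 33 mm.
- spatula_centre (a point): middle of a loose spatula lying flat, 199 mm long, 14 mm high.
- pliers_centre (a point): middle of loose pliers lying flat, 161 mm long, 11 mm high.
Mind the look-alikes: they are no part of the job. What is meant by the part that bears dish_centre is not orange, and is the larger of those in its own colour.

How it is judged:
On the way, in this order (a step that is already met when the one before it is completed fails the run):
1. the index line points at the pointed pin's scale line, the dial still, the brake still open (horizontal distance between index_point and set_pin_axis below 0.007 m and velocity of joint dial between -0.03 and 0.03 rad/s and value of joint brake below 0.007 m), for 0.3 s.
2. the brake is pushed home with the index line still there (horizontal distance between index_point and set_pin_axis below 0.007 m and value of joint brake above 0.0135 m), for 0.2 s.
At the end, for the whole second after the job is handed in: The index point is within 7 mm of the pointed pin's axis seen from above (3.8 degrees), the dial still; the brake is at least 13.5 mm in of its 16 mm; the dish is at rest, flat on the dial, within 12 mm of its middle (all of step 2 and velocity of joint dial between -0.03 and 0.03 rad/s and horizontal distance between dish_centre and dial_centre below 0.012 m and linear speed of petri_dish below 0.02 m/s and angle between dish_centre's own z axis and vertical below 0.1 rad); the robot touches nothing.
It fails at once if the brake is on while the index line is off the marked line (value of joint brake above 0.009 m and horizontal distance between index_point and set_pin_axis above 0.0095 m).
It fails at once if the dish is touched by the robot (contact force between petri_dish and the fingers above 0.5 N or contact force between petri_dish and the arm above 0.5 N).
It fails at once if the dish is lifted or shoved off the middle of the dial (z of dish_centre in the frame of stage above 0.044 m or horizontal distance between dish_centre and dial_centre above 0.015 m).
It fails at once if a weight or another bystander is moved by more than 15 mm (distance of any of weight_left_centre, weight_right_centre, jar_0_centre, steel_beaker_centre, timer_centre, spatula_centre, pliers_centre from where it was at the start of the episode above 0.015 m).
It also fails if it takes over 48 s, if anything falls off the work surface, if the arm or the gripper's body presses on something with over 40 N, if the wrist force passes 120 N, or if a joint passes its speed limit or range.

## Robot

A 6-joint arm with a two-finger parallel gripper is mounted at the origin on a cart in front of the work surface, level with it; the furniture and walls round the work are solid. World frame = base frame: x ahead of the robot, y to its left, z up, the work surface at z = 0. Lengths are in m, angles in rad, forces in N, time in s.
With the tool pointing down it reaches from about 0.25 to 0.775 m from the base axis. Payload 4 kg.
Tool frame: the origin (TCP) lies midway between the tips of the shut fingers; the grasp point (between the pads) lies 19 mm behind it; z points along the fingers, y is the line along which they close (so a half turn about z gives the same grasp; the last joint's range is limited). The gripper opens to 94 mm and grips with 3 to 60 N. Pads are 16 mm wide; open, the fingers measure 119 mm over their backs; the gripper's body (75 mm by 177 mm) begins 78 mm behind the grasp point.
Start: joints at [-1.401, 0.087, 1.371, -0, 1.684, -0.103], TCP at [0.148, -0.53, 0.206] pointing down, gripper open.
Joint ranges: [-3.1, 3.1], [-0.76, 2.03], [0.27, 2.55], [-1.08, 4.22], [0.17, 2.65], [-2.57, 2.57]. Speed limits (rad/s): [2.79, 2.79, 3.14, 3.14, 3.14, 3.14].

## Interface

Orientations are given as a unit quaternion [x, y, z, w].
In Python, from rig import manip gives the robot as it stands. The module is installed in compiled form; this text tells all that it offers.
- The arm moves only by the tool jog_arm, never from a script. Its argument "series" is a list of rows, each an object with "offset": the shift along the tool's x, y, z normalised to -1 to 1, where 1 is 0.25 m, a list of three; "roll": the turn about the tool's z normalised to -1 to 1, where 1 is 2 rad. In form: [{"offset": [tx, ty, tz], "roll": roll}, ...]. A call has 1 to 5 rows; each row shifts and turns the commanded pose from where the row before left it, along the tool's axes as they then stand; what a row does not reach is not made up. A row lasts 1/10 s, in which the tool goes at most 50 mm and 8.59 degrees, less where a joint would pass 70% of its speed; a pose out of reach is approached as far as the arm can. A call with a number of a shift or a turn outside -1 to 1 is refused whole. A call with a gripper value outside its range is refused whole. "fingers" is the closure, from -1 (fully open) to 1 (shut), set as the call begins (left out, the last holds). The fingers move at their own pace and stop on an object; "squeeze" is the grip in N (left out, the last holds). Time passes only in rows, so rows that do not move let the fingers close. It gives the time, the measured TCP pose, the force, the opening and the grip force at its end, in the units of the state.
- manip.observe(): the state, without advancing time (a new reading comes with each control period).
- manip.camera(name): name is "scene" or "side" or "wrist"; returns the picture (400x640x3 uint8, red, green, blue); there is no depth.
- manip.get_calibration(name): a dict with "mtx" (3x3 intrinsics, pixels), "pose" (4x4, takes a point from camera to world coordinates); the wrist camera has in their place "hand_eye" (4x4, takes a point from camera to tool coordinates, whose origin is the TCP and whose axes are the flange's). Camera axes: x right, y up, looking along -z (the intrinsics and any distortion apply to the point x, -y, -z); pixel columns grow to the right and rows downward; lengths in m; the calibration is good to about 2 mm. The wrist camera is an equidistant fisheye: a pixel r from the principal point sees the ray r / f radians off the axis. A picture is of the moment at which its call begins: read the wrist's pose just before it. get_calibration takes no time and is no camera call.
- manip.finish_job(): hands the job in; it is judged then, once.
Trained networks look in the newest picture that a camera, given by its name, has taken for a name from the list of things; names that differ only in an ending like _2 or _b are one class to them, and where a whole thing is asked for, a point or a joint stands for the part that bears it (a point fixed in the world has none). Each returns a list of dicts, best first, with "p" (0 to 1); they miss things now and then, are a little off and sometimes report something else, mostly with a low value. They report only what shows in the picture. A call takes as long as a camera call. They do not tell look-alikes from the thing itself.
- manip.find_in(camera, query): "at" ([column, row] as shares, 0 to 1, of the picture: columns of its width, rows of its height, amid what is visible of it).
- manip.regions_of(camera, query): "pixels" (400x640 bool, what is visible of it) and "at" ([column, row] as shares, 0 to 1, of the picture: columns of its width, rows of its height, amid what is visible of it).
The state is a dict: "t": time; "q": joint angles; "qd": joint speeds; "effort": joint torques, N m; "tcp_pos": TCP position; "tool_rot": TCP orientation; "contact_force": force on the tool from outside, world axes, zero at the start; "wrist_torque": the same for the moment, N m; "finger_gap": finger opening in m; "gripper_force": force on a finger pad.
Only numpy, scipy, OpenCV 4.12 (cv2) and the standard library are available. Lean on these libraries where they do the work, as an engineer would, in place of code of your own. Each camera call takes 0.05 s, during which the arm holds its last target. There are 200 camera calls.

## Working session

There is one attempt and no reset: what is moved stays moved. The work goes in short steps, Python scripts to look and compute and a tool call to move; the robot and the scene stay as the last step left them, time stands still between calls to the robot, and variables do not carry over. Pictures are saved under pics/ and viewed, at most 10 in all, crops included, and the job is handed in when it is done.

Besides the shell and the picture viewer there is one more tool, called by a JSON object that holds its "api" and its "payload". jog_arm: Moves the arm, as the interface text tells. Scaled input: -1 to 1 covers 0.25 m each way for a shift and 2 rad each way for a turn. Its arguments: {"type":"object","properties":{"series":{"type":"array"},"fingers":{"type":"number"},"squeeze":{"type":"number"}},"required":["series"]}

```bash
mkdir -p pics
cat > h.py <<'E'
import numpy as np, cv2
from rig import manip
def snap(c,f):
    im=manip.camera(c); cv2.imwrite('pics/'+f,im[:,:,::-1]); return im
def proj(c,P):
    k=manip.get_calibration(c); T=np.linalg.inv(k['pose']); p=T[:3,:3]@np.array(P,float)+T[:3,3]
    u=k['mtx']@np.array([p[0],-p[1],-p[2]]); return u[:2]/u[2]
def onplane(c,uv,z):
    k=manip.get_calibration(c); r=np.linalg.inv(k['mtx'])@np.array([uv[0],uv[1],1.]); d=k['pose'][:3,:3]@np.array([r[0],-r[1],-r[2]]); o=k['pose'][:3,3]
    return o+d*(z-o[2])/d[2]
E
python3 - <<'E'
from h import *
a=snap('scene','s.png');b=snap('side','d.png')
cv2.imwrite('pics/both.png',cv2.resize(np.vstack([a,b])[:,:,::-1],(480,600)))
for c in('scene','side'):
    k=manip.get_calibration(c);print(c,k['mtx'].round(1).tolist(),k['pose'].round(3).tolist())
    for q in ['stage','dish_centre','post_top','set_pin_axis','brake_tab','dial_centre','index_point']:
        try:print(q,[(round(x['p'],2),(np.array(x['at'])*[640,400]).round(1).tolist()) for x in manip.find_in(c,q)[:4]])
        except Exception as e:print(q,e)
print(manip.observe())
E
```

```text
scene [[462.2, 0.0, 310.6], [0.0, 462.2, 200.5], [0.0, 0.0, 1.0]] [[-0.455, 0.361, -0.815, -0.467], [-0.891, -0.169, 0.422, 0.577], [0.014, 0.917, 0.398, 0.614], [0.0, 0.0, 0.0, 1.0]]
stage [(0.96, [343.5, 227.1]), (0.57, [342.7, 216.2])]
dish_centre [(0.75, [345.5, 211.4])]
post_top [(0.72, [344.4, 217.6]), (0.7, [182.3, 262.8]), (0.55, [461.6, 224.9])]
set_pin_axis [(0.4, [357.9, 199.4]), (0.2, [183.1, 268.5])]
brake_tab [(0.51, [368.3, 232.8])]
dial_centre [(0.41, [181.4, 266.1])]
index_point [(0.75, [342.7, 218.6])]
side [[427.0, 0.0, 317.5], [0.0, 427.0, 190.7], [0.0, 0.0, 1.0]] [[0.889, 0.242, -0.388, 0.169], [-0.457, 0.512, -0.727, -0.858], [0.023, 0.824, 0.566, 0.723], [0.0, 0.0, 0.0, 1.0]]
stage [(0.59, [312.5, 232.7])]
dish_centre [(0.9, [323.6, 217.5]), (0.72, [300.7, 184.3]), (0.52, [345.3, 279.8])]
post_top [(0.87, [326.3, 226.3])]
set_pin_axis []
brake_tab [(0.55, [276.9, 235.0])]
dial_centre [(0.72, [324.7, 225.7])]
index_point [(0.63, [326.9, 226.7])]
{'t': 0.8, 'q': array([-1.40110335e+00,  8.71622972e-02,  1.37069310e+00, -2.63965767e-05,
        1.68359903e+00, -1.03097138e-01]), 'qd': array([ 0.00024932,  0.00289655, -0.0010769 , -0.00192429, -0.00029345,
       -0.00183617]), 'effort': array([-5.45517560e-04, -3.39995635e+01, -3.02579105e+01,  7.17622857e-02,
        2.34524271e-02,  2.18129139e-05]), 'tcp_pos': array([ 0.148172  , -0.52968433,  0.20553001]), 'tool_rot': array([ 9.90712806e-01,  1.35971069e-01, -1.08059864e-05,  6.95159224e-05]), 'contact_force': array([ 0.18632352, -0.4829988 , -0.88588071]), 'wrist_torque': array([-0.01637549,  0.02916006,  0.03307072]), 'gripper_force': 0.0, 'finger_gap': 0.09418228115258645}
```

View pics/s.png

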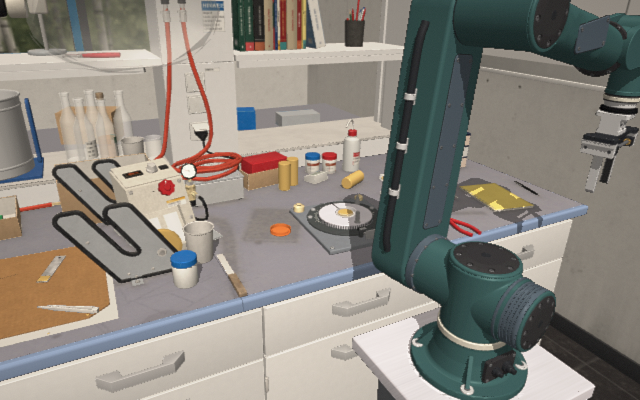

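View pics/d.png

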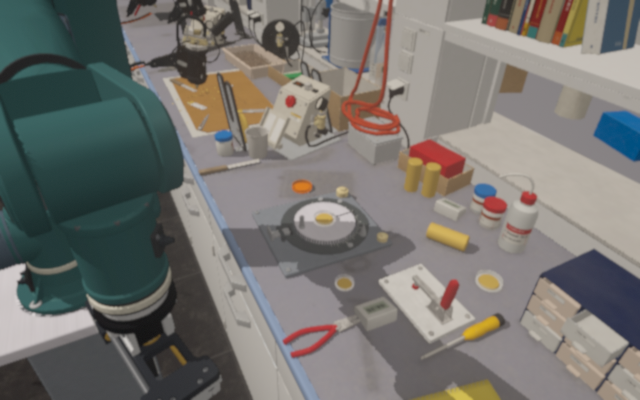

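The stage shows at scene (343,215) and side (322,222). There are four possible dishes in the side view: (323,217) on the dial, orange (302,187), bench (345,283) and bench (489,281). I choose the clear, larger one on the dial and check it in a crop.

Run:
```python
from h import *
b=cv2.imread('pics/d.png')[165:295,230:420]
a=cv2.imread('pics/s.png')[180:260,280:400]
cv2.imwrite('pics/c1.png',cv2.resize(b,None,fx=4,fy=4,interpolation=cv2.INTER_CUBIC))
print(onplane('side',(324,219),.04),onplane('scene',(345.5,212),.04))
for n,uv,z in [('base near corner L',(252,223),.014),('near R',(288,277),.014),('farR',(388,240),.014)]:print(n,onplane('side',uv,z))
k=manip.get_calibration('wrist');print(k)
```

```text
[ 0.5934577  -0.10256024  0.04      ] [ 0.58811522 -0.08648719  0.04      ]
base near corner L [ 0.43083749 -0.00699552  0.014     ]
near R [ 0.43710598 -0.22537558  0.014     ]
farR [ 0.71555145 -0.21913503  0.014     ]
{'mtx': array([[309.70691629,   0.        , 322.13471344],
       [  0.        , 309.70691629, 197.49857969],
       [  0.        ,   0.        ,   1.        ]]), 'hand_eye': array([[-3.37441304e-04,  9.66718553e-01,  2.55841992e-01,
         7.40964367e-02],
       [ 9.99999545e-01,  5.54598369e-04, -7.76648828e-04,
         5.70022652e-04],
       [-8.92690383e-04,  2.55841614e-01, -9.66718300e-01,
        -1.80201799e-01],
       [ 0.00000000e+00,  0.00000000e+00,  0.00000000e+00,
         1.00000000e+00]])}
```

View pics/c1.png

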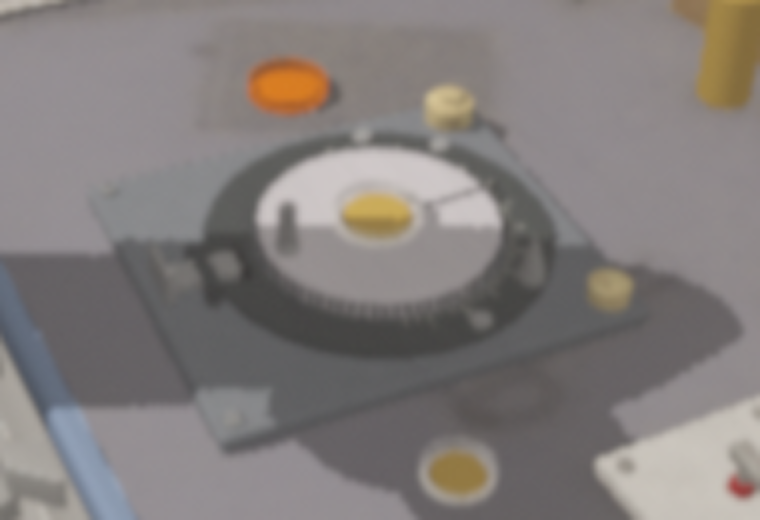

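Crop: clear yellow-drop dish at (377,213) on the dial, so that choice holds. Post at (287,228), index line towards (490,185), pointed cone at (533,262), flat plugs at (362,132), (438,143) and (480,318), brake tab at (180,270). Moving above for a close look.

{"api": "jog_arm", "payload": {"series": [{"offset": [0.16,-0.1,0],"roll": 0},{"offset": [0.16,-0.1,0],"roll": 0},{"offset": [0.16,-0.1,0],"roll": 0},{"offset": [0.16,-0.1,0],"roll": 0},{"offset": [0.16,-0.1,0],"roll": 0}], "fingers": 1}}

```text
t: 1.3
tcp_pos: [0.308, -0.354, 0.2057]
tool_rot: [0.991, 0.136, 0.0, 0.0]
contact_force: [1.2, -0.1, 0.5]
finger_gap: 0.0573
gripper_force: 0.0
```

{"api": "jog_arm", "payload": {"series": [{"offset": [0.16,-0.1,0],"roll": 0},{"offset": [0.16,-0.1,0],"roll": 0},{"offset": [0.16,-0.1,0],"roll": 0},{"offset": [0.16,-0.1,0],"roll": 0},{"offset": [0.16,-0.1,0],"roll": 0}]}}

```text
t: 1.8
tcp_pos: [0.4671, -0.1795, 0.2058]
tool_rot: [0.991, 0.136, 0.0, 0.0]
contact_force: [0.3, -1.1, 0.1]
finger_gap: 0.0177
gripper_force: 0.0
```

{"api": "jog_arm", "payload": {"series": [{"offset": [0.135,-0.073,0],"roll": 0},{"offset": [0.135,-0.073,0],"roll": 0},{"offset": [0.13,-0.073,0],"roll": 0},{"offset": [0,0,0],"roll": 0.062},{"offset": [0,0,0],"roll": 0.062}]}}

```text
t: 2.3
tcp_pos: [0.5483, -0.1002, 0.2051]
tool_rot: [1.0, 0.011, -0.0, -0.0]
contact_force: [-0.4, -0.2, 0.2]
finger_gap: 0.0005
gripper_force: 0.0
```

{"api": "jog_arm", "payload": {"series": [{"offset": [0,0,0],"roll": 0},{"offset": [0,0,0],"roll": 0}]}}

```text
t: 2.5
tcp_pos: [0.5475, -0.1015, 0.2055]
tool_rot: [1.0, 0.014, -0.0, 0.0]
contact_force: [0.1, 0.4, -0.1]
finger_gap: 0.0005
gripper_force: 0.0
```

```bash
cat >> h.py <<'E'
from scipy.spatial.transform import Rotation as R
def wpose():
    s=manip.observe(); T=np.eye(4); T[:3,:3]=R.from_quat(s['tool_rot']).as_matrix(); T[:3,3]=s['tcp_pos']
    return T@manip.get_calibration('wrist')['hand_eye']
def won(uv,z,P):
    k=manip.get_calibration('wrist')['mtx']; d=(np.array(uv,float)-k[:2,2])/k[0,0]; r=np.hypot(*d)
    n=d/r*np.sin(r) if r>1e-9 else d; v=P[:3,:3]@np.array([n[0],-n[1],-np.cos(r)]); o=P[:3,3]
    return o+v*(z-o[2])/v[2]
def wproj(X,P):
    k=manip.get_calibration('wrist')['mtx']; p=P[:3,:3].T@(np.array(X,float)-P[:3,3]); a=np.array([p[0],-p[1]]); th=np.arctan2(np.hypot(*a),-p[2])
    return k[:2,2]+k[0,0]*th*a/np.hypot(*a)
E
python3 - <<'E'
from h import *
P=wpose(); np.save('P1.npy',P); s=manip.observe(); print(s['tcp_pos'],s['tool_rot'],s['t'])
im=snap('wrist','w1.png')
Z=dict(dish_centre=.036,post_top=.048,set_pin_axis=.037,brake_tab=.033,dial_centre=.03,stage=.014,index_point=.03)
for q in Z:
    print(q,[(round(x['p'],2),(np.array(x['at'])*[640,400]).round(1).tolist(),won(np.array(x['at'])*[640,400],Z[q],P)[:2].round(4).tolist()) for x in manip.find_in('wrist',q)[:4]])
E
```

```text
[ 0.54754946 -0.10152402  0.20546434] [ 9.99907031e-01  1.36355107e-02 -1.13691611e-05  4.24658374e-05] 2.5
dish_centre [(0.91, [316.5, 139.5], [0.5967, -0.0947]), (0.91, [162.5, 113.6], [0.6301, 0.0948]), (0.81, [463.3, 179.9], [0.5565, -0.277])]
post_top [(0.65, [331.7, 116.7], [0.6229, -0.1107])]
set_pin_axis [(0.57, [390.2, 86.0], [0.6614, -0.176])]
brake_tab [(0.61, [309.7, 220.7], [0.4993, -0.0887])]
dial_centre [(0.66, [323.4, 114.5], [0.6252, -0.1017]), (0.47, [307.1, 219.5], [0.4997, -0.0854])]
stage [(0.61, [315.9, 163.7], [0.5657, -0.0944])]
index_point [(0.85, [323.5, 112.7], [0.6272, -0.1018]), (0.62, [390.8, 85.1], [0.6633, -0.1781]), (0.29, [309.9, 218.1], [0.5015, -0.0888])]
```

View pics/w1.png

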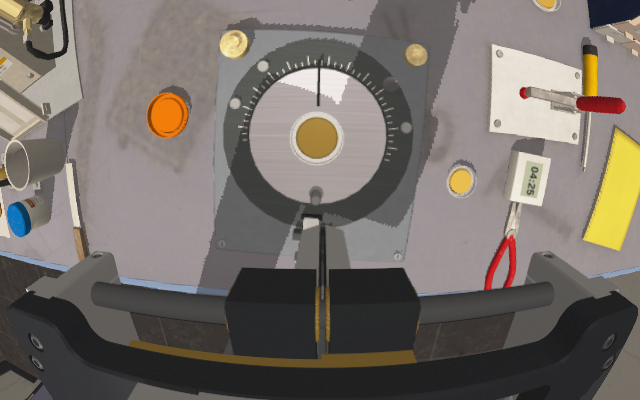

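Wrist view: dish (317,139), index line (319,55)–(319,105), post (316,195), cone near (390,85), plugs at (405,127), (263,66) and (235,103), brake tab (311,220). I enlarge the pin and brake.

Run:
```python
from h import *
b=cv2.imread('pics/w1.png')
cv2.imwrite('pics/c2.png',np.hstack([cv2.resize(b[50:150,340:440],None,fx=4,fy=4,interpolation=cv2.INTER_CUBIC),cv2.resize(b[170:270,265:365],None,fx=4,fy=4,interpolation=cv2.INTER_CUBIC)]))
P=np.load('P1.npy')
for n,uv,z in [('dish top',(316.5,138.5),.042),('idx out',(319,55),.03),('idx in',(319,105),.03),('disc L',(250,137),.03),('disc R',(387,137),.03),('disc top',(318,68),.03),('disc bot',(317,204),.03),('plug1',(405,127),.024),('p2',(263,66),.024),('p3',(235,103),.024),('pin',(390,85),.03)]:print(n,won(uv,z,P)[:2].round(4))
```

```text
dish top [ 0.5982 -0.0948]
idx out [ 0.6944 -0.0949]
idx in [ 0.636  -0.0965]
disc L [ 0.5983 -0.0171]
disc R [ 0.6023 -0.1762]
disc top [ 0.6789 -0.0942]
disc bot [ 0.5196 -0.097 ]
plug1 [ 0.6153 -0.1989]
p2 [ 0.6824 -0.03  ]
p3 [0.6388 0.003 ]
pin [ 0.6633 -0.1772]
```

View pics/c2.png

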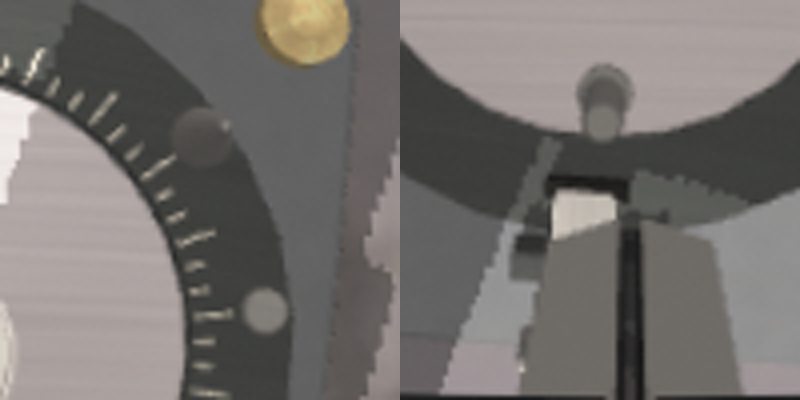

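Run:
```python
from h import *
P=np.load('P1.npy'); c=np.array([.5993,-.0958])
pin=won((390.5,84.3),.022,P)[:2]; tip=won((396,81.5),.054,P)[:2]; post=won((315.2,200.5),.065,P)[:2]; foot=won((316.2,190.5),.032,P)[:2]
for n,v in [('pin',pin),('tip',tip),('post',post),('foot',foot),('tab top',won((310.5,222),.046,P)[:2])]:
    d=v-c; print(n,v.round(4),np.hypot(*d).round(4),np.arctan2(d[1],d[0]).round(4))
s=manip.observe(); T=R.from_quat(s['tool_rot']).as_matrix(); print(T.round(3).tolist(), s['tcp_pos'], s['q'])
print(T.T@(np.append((post+foot)/2,.047)-s['tcp_pos'])/.25)
```

```text
pin [ 0.6652 -0.1795] 0.1065 -0.9041
tip [ 0.6649 -0.1785] 0.1056 -0.9
post [ 0.5335 -0.0953] 0.0658 3.134
foot [ 0.5366 -0.0957] 0.0627 3.1404
tab top [ 0.5022 -0.0901] 0.0973 3.0828
[[1.0, 0.025, 0.0], [0.025, -1.0, -0.0], [0.0, 0.0, -1.0]] [ 0.54750843 -0.10166053  0.20551547] [-2.85351132e-01  1.02466632e-01  1.35413677e+00 -8.35648460e-05
  1.68487665e+00  1.26064943e+00]
[-0.04925648 -0.02589551  0.6340549 ]
```

{"api": "jog_arm", "payload": {"series": [{"offset": [-0.057,-0.026,0.0],"roll": 0},{"offset": [0,0,0.13],"roll": 0},{"offset": [0,0,0.13],"roll": 0},{"offset": [0,0,0.13],"roll": 0},{"offset": [0,0,0],"roll": 0}], "fingers": 0.36}}

```text
t: 3.4
tcp_pos: [0.5294, -0.0943, 0.1026]
tool_rot: [1.0, 0.012, -0.005, -0.002]
contact_force: [-0.3, 0.5, -0.4]
finger_gap: 0.0297
gripper_force: 0.0
```

{"api": "jog_arm", "payload": {"series": [{"offset": [0,0,0],"roll": 0}]}}

```text
t: 3.5
tcp_pos: [0.5331, -0.0953, 0.1081]
tool_rot: [1.0, 0.012, -0.0, -0.0]
contact_force: [-0.6, -0.2, 0.3]
finger_gap: 0.0305
gripper_force: 0.0
```

Run:
```python
from h import *
P=wpose(); print(manip.observe()['tcp_pos'],manip.observe()['finger_gap'])
im=snap('wrist','w2.png'); cv2.imwrite('pics/c3.png',cv2.resize(im[100:400,160:480,::-1],None,fx=2,fy=2))
```

```text
[ 0.53305239 -0.09533854  0.10812543] 0.03048778045793574
```

View pics/c3.png

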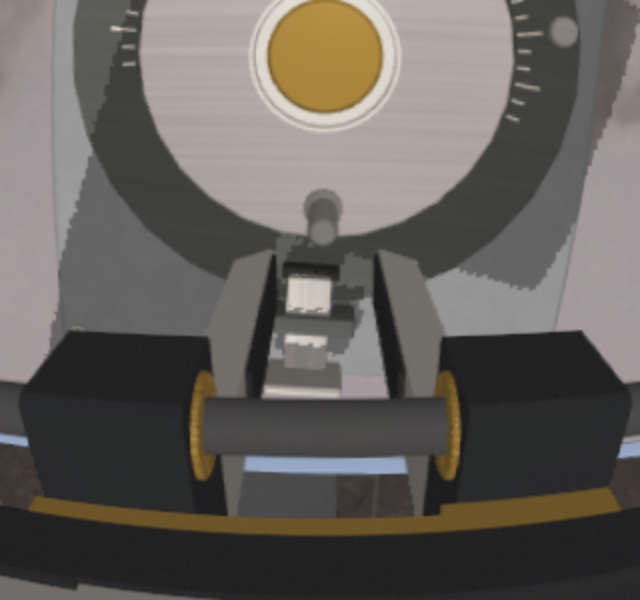

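The post, crop (322,215), is centred between the fingers at (260/390,260); the brake shoe is at crop (310,290) and its upright tab at (303,380). Going down.

{"api": "jog_arm", "payload": {"series": [{"offset": [0,0,0.082],"roll": 0},{"offset": [0,0,0.082],"roll": 0},{"offset": [0,0,0.08],"roll": 0},{"offset": [0,0,0],"roll": 0}]}}

```text
t: 3.95
tcp_pos: [0.5327, -0.0953, 0.0466]
tool_rot: [1.0, 0.012, -0.001, -0.0]
contact_force: [-0.6, 0.2, -0.2]
finger_gap: 0.03
gripper_force: 0.0
```

{"api": "jog_arm", "payload": {"series": [{"offset": [0.0004,-0.013,0],"roll": 0.025},{"offset": [0.0004,-0.013,0],"roll": 0.025},{"offset": [0.0004,-0.013,0],"roll": 0.025},{"offset": [0.0004,-0.013,0],"roll": 0.025},{"offset": [0.0004,-0.013,0],"roll": 0.025}]}}

```text
t: 4.45
tcp_pos: [0.537, -0.0804, 0.0504]
tool_rot: [0.994, -0.113, 0.003, 0.001]
contact_force: [-0.2, -1.8, -0.5]
finger_gap: 0.0303
gripper_force: 0.9
```

Run:
```python
from h import *
P=wpose(); s=manip.observe(); d=s['tcp_pos'][:2]-[.5993,-.0958]; T=R.from_quat(s['tool_rot']).as_matrix()
print(s['tcp_pos'],s['finger_gap'],np.hypot(*d),np.arctan2(d[1],d[0]),np.arctan2(T[1,0],T[0,0]),s['contact_force'],s['q'][5])
P2=np.eye(4)
print('tab',won((311.5,296.5),.046,np.load('P1.npy')) )
```

```text
[ 0.536975   -0.08041117  0.05035718] 0.03028719239876588 0.06419674552446412 2.8995219090491196 -0.2272832175562715 [-0.24367283 -1.75879115 -0.49443831] 1.5463892753798478
tab [ 0.39979048 -0.09266737  0.046     ]
```

{"api": "jog_arm", "payload": {"series": [{"offset": [0,-0.013,0],"roll": 0.024},{"offset": [0,-0.013,0],"roll": 0.024},{"offset": [0,-0.013,0],"roll": 0.024},{"offset": [0,-0.013,0],"roll": 0.024},{"offset": [0,-0.013,0],"roll": 0.024}]}}

```text
t: 4.95
tcp_pos: [0.5422, -0.0651, 0.0504]
tool_rot: [0.973, -0.232, 0.003, 0.001]
contact_force: [0.4, -2.4, -1.3]
finger_gap: 0.0302
gripper_force: 0.8
```

{"api": "jog_arm", "payload": {"series": [{"offset": [0.0004,-0.013,0],"roll": 0.024},{"offset": [0.0004,-0.013,0],"roll": 0.024},{"offset": [0.0004,-0.013,0],"roll": 0.024},{"offset": [0,0,0],"roll": 0},{"offset": [0,0,0],"roll": 0}]}}

```text
t: 5.45
tcp_pos: [0.5465, -0.0557, 0.0492]
tool_rot: [0.954, -0.299, 0.002, -0.0]
contact_force: [-0.3, -0.2, -0.1]
finger_gap: 0.0303
gripper_force: 0.0
```

```bash
cat > st.py <<'E'
from h import *
P=wpose(); s=manip.observe(); d=s['tcp_pos'][:2]-[.5993,-.0958]; T=R.from_quat(s['tool_rot']).as_matrix()
print(s['tcp_pos'].round(4),s['finger_gap'].round(4),'r',np.hypot(*d).round(4),'ang',np.arctan2(d[1],d[0]).round(4),'head',np.arctan2(T[1,0],T[0,0]).round(4),s['contact_force'].round(1),s['q'][5].round(3),s['t'])
E
python3 st.py
python3 - <<'E'
from h import *
im=snap('wrist','w3.png')
np.save('P3.npy',wpose())
E
```

```text
Traceback (most recent call last):
  File "st.py", line 3, in <module>
    print(s['tcp_pos'].round(4),s['finger_gap'].round(4),'r',np.hypot(*d).round(4),'ang',np.arctan2(d[1],d[0]).round(4),'head',np.arctan2(T[1,0],T[0,0]).round(4),s['contact_force'].round(1),s['q'][5].round(3),s['t'])
                                ^^^^^^^^^^^^^^^^^^^^^
AttributeError: 'float' object has no attribute 'round'
```

View pics/w3.png

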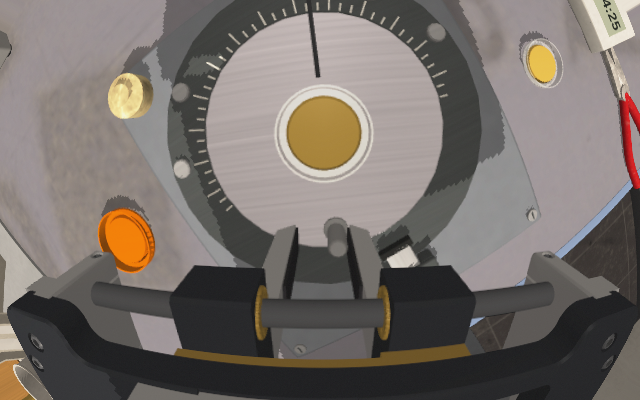

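Post (337,232) rests against the trailing finger; the index line runs (310,5)–(319,76), the pin is just out of view, and the dish (324,133) is undisturbed.

```bash
sed -i "s/s\['finger_gap'\].round(4)/s['finger_gap']/" st.py; python3 st.py
python3 - <<'E'
from h import *
P=np.load('P3.npy'); c=np.array([.5993,-.0958])
for n,uv,z in [('i',(309.7,5),.03),('i2',(318.5,76),.03),('post',(338,246),.065),('dish',(323.5,133),.042)]:
    v=won(uv,z,P)[:2]; d=v-c; print(n,v,np.hypot(*d),np.arctan2(d[1],d[0]))
E
```

```text
[ 0.5461 -0.0556  0.0487] 0.030083661339080626 r 0.0667 ang 2.4943 head -0.6084 [-0.4  0.4  0.9] 1.974 5.5
i [ 0.67388134 -0.13550051] 0.08448968731104431 -0.4891614395561148
i2 [ 0.63043213 -0.11219595] 0.035185742471018834 -0.4847448844358344
post [ 0.54253013 -0.06491388] 0.06462793833800372 2.643322629657467
dish [ 0.59890377 -0.09403462] 0.0018093027606271264 1.791579472736243
```

{"api": "jog_arm", "payload": {"series": [{"offset": [0.0005,-0.013,0],"roll": 0.026},{"offset": [0.0005,-0.013,0],"roll": 0.026},{"offset": [0.0005,-0.013,0],"roll": 0.026},{"offset": [0.0005,-0.013,0],"roll": 0.026}]}}

```text
t: 5.9
tcp_pos: [0.5539, -0.0465, 0.0479]
tool_rot: [0.917, -0.398, 0.001, 0.001]
contact_force: [-0.5, -0.9, 1.1]
finger_gap: 0.0301
gripper_force: 0.9
```

{"api": "jog_arm", "payload": {"series": [{"offset": [0.0005,-0.013,0],"roll": 0.025},{"offset": [0.0005,-0.013,0],"roll": 0.025},{"offset": [0,0,0],"roll": 0},{"offset": [0,0,0],"roll": 0}]}}

```text
t: 6.3
tcp_pos: [0.5589, -0.0416, 0.0473]
tool_rot: [0.897, -0.442, 0.0, -0.0]
contact_force: [0.8, 0.7, -1.1]
finger_gap: 0.0301
gripper_force: 0.0
```

```bash
python3 st.py
python3 - <<'E'
from h import *
np.save('P4.npy',wpose()); im=snap('wrist','w4.png')
a=snap('side','d4.png')
cv2.imwrite('pics/c4.png',np.vstack([cv2.resize(im[:150,200:440,::-1],None,fx=2.5,fy=2.5),cv2.resize(a[180:260,230:390,::-1],(600,225))]))
E
```

```text
[ 0.5589 -0.0416  0.0473] 0.03010825986498175 r 0.0676 ang 2.2112 head -0.9159 [ 0.8  0.7 -1.1] 2.311 6.3
```

View pics/c4.png

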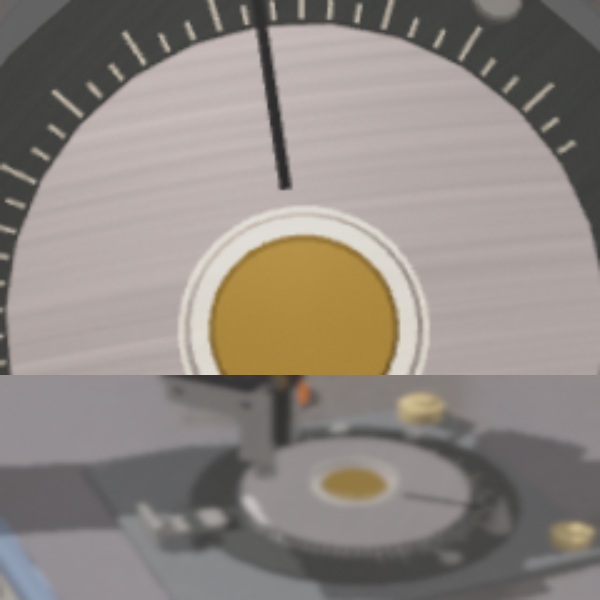

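Index line runs crop (260,10)–(285,188), i.e. px (304,4)–(314,75); flat plug at px (399,1).

Run:
```python
from h import *
P=np.load('P4.npy'); c=np.array([.5991,-.0952])
for n,uv,z in [('i',(304,4),.03),('i2',(314,75.2),.03),('plug',(399,1),.024),('dish',(321.5,130.5),.042)]+[('tick',(200+x/2.5,y/2.5),.02) for x,y in[(385,17),(330,10),(301,8),(273,9),(245,13),(217,17),(360,13),(470,42)]]:
    v=won(uv,z,P)[:2]; d=v-c; print(n,v.round(4),np.hypot(*d).round(4),np.arctan2(d[1],d[0]).round(4))
P=np.load('P1.npy')
for n,uv,z in [('plug',(405,127.5),.024),('pin',(390.5,84.3),.022)]:
    v=won(uv,z,P)[:2]; d=v-c; print(n,v.round(4),np.hypot(*d).round(4),np.arctan2(d[1],d[0]).round(4))
```

```text
i [ 0.6596 -0.1543] 0.0846 -0.7738
i2 [ 0.6247 -0.1196] 0.0354 -0.7601
plug [ 0.6137 -0.1988] 0.1046 -1.4304
dish [ 0.5997 -0.0947] 0.0008 0.6886
tick [ 0.6346 -0.1761] 0.0883 -1.157
tick [ 0.6474 -0.1684] 0.0877 -0.9873
tick [ 0.654  -0.1641] 0.0881 -0.8984
tick [ 0.6598 -0.1593] 0.0883 -0.813
tick [ 0.6652 -0.1539] 0.0884 -0.7268
tick [ 0.6706 -0.1486] 0.0892 -0.6414
tick [ 0.6406 -0.1727] 0.0879 -1.0797
tick [ 0.6125 -0.1854] 0.0912 -1.4233
plug [ 0.6147 -0.1989] 0.1049 -1.4219
pin [ 0.6652 -0.1795] 0.1071 -0.9061
```

{"api": "jog_arm", "payload": {"series": [{"offset": [0.001,-0.013,0],"roll": 0.02},{"offset": [0.001,-0.013,0],"roll": 0.02},{"offset": [0.0005,-0.008,0],"roll": 0.015},{"offset": [0,0,0],"roll": 0},{"offset": [0,0,0],"roll": 0}]}}

```text
t: 6.9
tcp_pos: [0.5655, -0.0372, 0.0468]
tool_rot: [0.871, -0.491, -0.0, 0.0]
contact_force: [-1.5, 0.3, -0.1]
finger_gap: 0.0304
gripper_force: 0.7
```

```bash
python3 st.py
python3 - <<'E'
from h import *
np.save('P5.npy',wpose()); im=snap('wrist','w5.png')
a=snap('side','d5.png')
cv2.imwrite('pics/c5.png',np.vstack([cv2.resize(im[:150,200:440,::-1],None,fx=2.5,fy=2.5),cv2.resize(a[180:260,230:390,::-1],(600,225),interpolation=cv2.INTER_CUBIC)]))
E
```

```text
[ 0.5655 -0.0372  0.0468] 0.030384883745753585 r 0.0677 ang 2.0936 head -1.0263 [-1.5  0.3 -0.1] 2.431 6.9
```

View pics/c5.png

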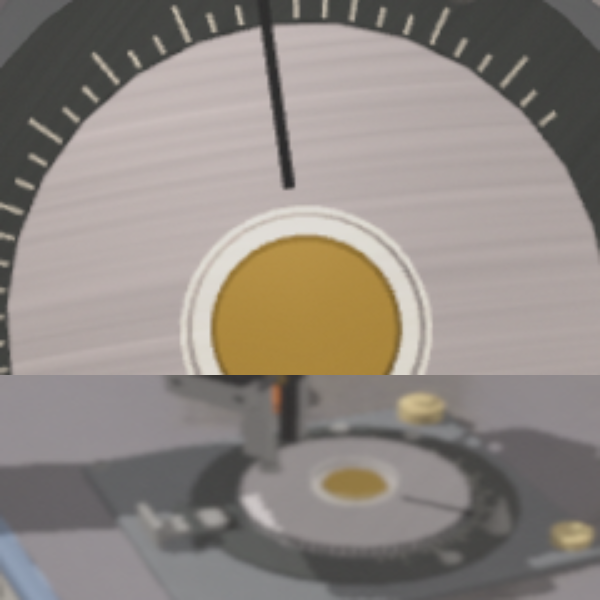

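Run:
```python
from h import *
P=np.load('P5.npy'); c=np.array([.5991,-.0952])
for n,uv,z in [('i',(305.6,3.2),.03),('i2',(315.2,75.2),.03),('t440',(376,10.5),.02),('t296',(318.4,3),.02),('t240',(296,6),.02)]:
    v=won(uv,z,P)[:2]; d=v-c; print(n,v.round(4),np.hypot(*d).round(4),np.arctan2(d[1],d[0]).round(4))
```

```text
i [ 0.6525 -0.1611] 0.0848 -0.89
i2 [ 0.6217 -0.1222] 0.0352 -0.8746
t440 [ 0.6121 -0.185 ] 0.0908 -1.4268
t296 [ 0.6476 -0.1686] 0.088 -0.9869
t240 [ 0.6595 -0.1592] 0.0879 -0.8144
```

Index reads −0.885 rad against the target tick at −0.90 (about 1.5 mm), which is good. Backing off and lifting.

{"api": "jog_arm", "payload": {"series": [{"offset": [0,0.015,0],"roll": 0},{"offset": [0,0.015,0],"roll": 0},{"offset": [0,0,0],"roll": 0},{"offset": [0,0,0],"roll": 0},{"offset": [0,0,-0.05],"roll": 0}]}}

```text
t: 7.5
tcp_pos: [0.5581, -0.0409, 0.058]
tool_rot: [0.871, -0.491, -0.002, 0.001]
contact_force: [-0.1, -0.4, -0.1]
finger_gap: 0.0302
gripper_force: 0.0
```

{"api": "jog_arm", "payload": {"series": [{"offset": [0,0,-0.15],"roll": 0},{"offset": [0,0,-0.15],"roll": 0},{"offset": [0,0,-0.1],"roll": -0.07},{"offset": [0,0,0],"roll": -0.07},{"offset": [0,0,0],"roll": -0.07}], "fingers": 1}}

```text
t: 8.0
tcp_pos: [0.5608, -0.0412, 0.1626]
tool_rot: [0.955, -0.296, 0.002, -0.0]
contact_force: [-0.5, -0.4, -0.2]
finger_gap: 0.0005
gripper_force: 0.0
```

{"api": "jog_arm", "payload": {"series": [{"offset": [0,0,0],"roll": -0.07},{"offset": [0,0,0],"roll": -0.07},{"offset": [0,0,0],"roll": -0.07},{"offset": [0,0,0],"roll": -0.07},{"offset": [0,0,0],"roll": -0.03}]}}

```text
t: 8.5
tcp_pos: [0.5599, -0.0411, 0.1607]
tool_rot: [1.0, 0.008, 0.001, 0.0]
contact_force: [0.5, -0.6, -0.0]
finger_gap: 0.0009
gripper_force: 0.0
```

{"api": "jog_arm", "payload": {"series": [{"offset": [-0.15,0.06,0],"roll": 0},{"offset": [-0.15,0.06,0],"roll": 0},{"offset": [-0.15,0.06,0],"roll": 0},{"offset": [-0.15,0.04,0],"roll": 0},{"offset": [0,0,0],"roll": 0}]}}

```text
t: 9.0
tcp_pos: [0.4074, -0.0987, 0.1604]
tool_rot: [1.0, 0.005, 0.0, 0.001]
contact_force: [0.3, -0.4, 0.4]
finger_gap: 0.0004
gripper_force: 0.0
```

{"api": "jog_arm", "payload": {"series": [{"offset": [0,0,0],"roll": 0},{"offset": [0,0,0],"roll": 0}]}}

```text
t: 9.2
tcp_pos: [0.4114, -0.098, 0.1604]
tool_rot: [1.0, 0.007, 0.001, 0.0]
contact_force: [-0.0, -0.0, -1.0]
finger_gap: 0.0006
gripper_force: 0.0
```

```bash
python3 st.py
python3 - <<'E'
from h import *
P=wpose(); np.save('P6.npy',P); snap('wrist','w6.png')
Z=.033
print([(round(x['p'],2),(np.array(x['at'])*[640,400]).round(1).tolist(),won(np.array(x['at'])*[640,400],Z,P)[:2].round(4).tolist()) for x in manip.find_in('wrist','brake_tab')[:4]])
E
```

```text
[ 0.4114 -0.098   0.1604] 0.000571205906452817 r 0.1879 ang -3.13 head 0.0132 [-0. -0. -1.] 1.189 9.2
[(0.67, [314.2, 135.3], [0.4681, -0.0903]), (0.48, [318.5, 12.7], [0.5941, -0.0929])]
```

View pics/w6.png

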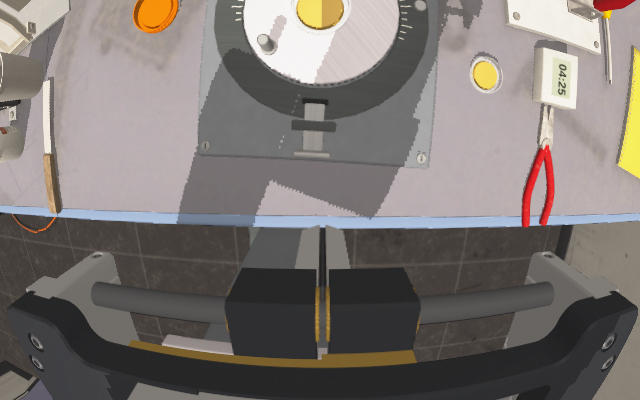

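Tab is the light bar at (312,154), just inside the base's front edge; shoe at (315,103), cheeks at (314,127), post (266,42) where I left it.

Run:
```python
from h import *
P=np.load('P6.npy'); c=np.array([.5991,-.0952])
for n,uv,z in [('tabfrontTop',(312,157),.046),('tabL',(295,153.5),.046),('tabR',(329.5,155),.046),('cheek front',(314,131),.034),('edge',(312,163),.014),('post',(266.5,44.5),.065)]:
    v=won(uv,z,P)[:2]; d=v-c; print(n,v.round(4),np.hypot(*d).round(4),np.arctan2(d[1],d[0]).round(4),(np.arctan2(d[1],d[0])-np.pi).round(3))
b=cv2.imread('pics/w6.png');cv2.imwrite('pics/c6.png',cv2.resize(b[85:175,255:375],None,fx=6,fy=6,interpolation=cv2.INTER_CUBIC))
```

```text
tabfrontTop [ 0.448  -0.0887] 0.1513 3.0984 -0.043
tabL [ 0.4512 -0.0724] 0.1496 2.9883 -0.153
tabR [ 0.4501 -0.1054] 0.1494 -3.0734 -6.215
cheek front [ 0.4724 -0.0901] 0.1268 3.1011 -0.041
edge [ 0.4374 -0.0878] 0.1618 3.0956 -0.046
post [ 0.5529 -0.0476] 0.0664 2.3411 -0.801
```

View pics/c6.png

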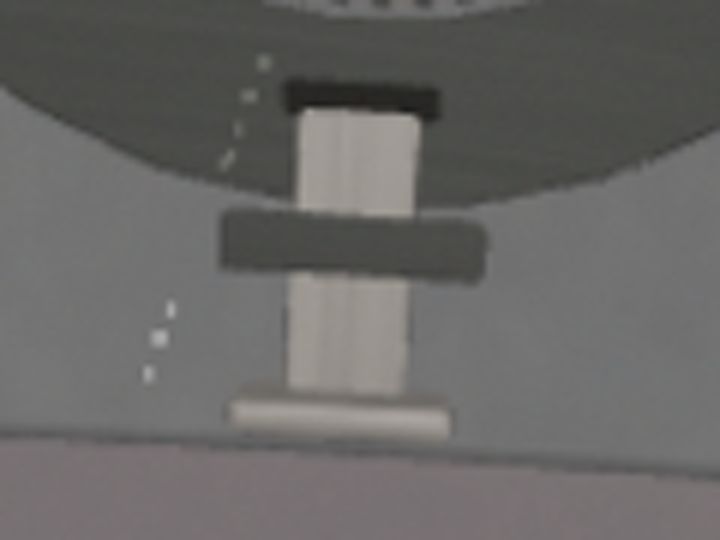

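Crop shows the open tab at (340,418), the cheeks and the shoe. The post reading depends on which end I picked, so I check numerically whether the dial stayed put.

Run:
```python
from h import *
c=np.array([.5991,-.0952])
new=snap('side','d6.png'); old=cv2.imread('pics/d5.png')[:,:,::-1]; o0=cv2.imread('pics/d4.png')[:,:,::-1]
th=np.arange(-1.2,-.5,.02)
def prof(im,f,z=.03):
    g=cv2.cvtColor(np.ascontiguousarray(im),cv2.COLOR_RGB2GRAY).astype(np.float32); out=[]
    for t in th:
        uv=np.array([f([*(c+r*np.array([np.cos(t),np.sin(t)])),z]) for r in np.arange(.048,.074,.002)],np.float32)
        out.append(cv2.remap(g,uv[None,:,0],uv[None,:,1],cv2.INTER_LINEAR).mean())
    out=np.array(out); return th[out.argmin()].round(3), out.round(0).astype(int).tolist()
for im in (o0,old,new): print(prof(im,lambda X:proj('side',X)))
P=np.load('P5.npy'); print(prof(cv2.imread('pics/w5.png')[:,:,::-1],lambda X:wproj(X,P)))
P=np.load('P6.npy')
for uv in [(265.5,36),(265,38)]: v=won(uv,.065,P)[:2]-c; print(np.hypot(*v),np.arctan2(v[1],v[0])-np.pi)
for uv in [(267,48)]: v=won(uv,.032,P)[:2]-c; print(np.hypot(*v),np.arctan2(v[1],v[0])-np.pi)
```

```text
(np.float64(-0.76), [143, 143, 143, 143, 143, 143, 143, 143, 143, 143, 143, 143, 143, 142, 141, 140, 138, 135, 132, 128, 125, 122, 120, 120, 122, 125, 129, 133, 136, 139, 141, 142, 143, 143, 144])
(np.float64(-0.88), [143, 143, 143, 143, 143, 143, 143, 142, 141, 140, 138, 135, 132, 128, 125, 122, 120, 120, 122, 126, 130, 133, 137, 139, 141, 142, 143, 143, 144, 144, 144, 144, 144, 145, 145])
(np.float64(-0.88), [141, 141, 141, 141, 141, 141, 141, 141, 140, 138, 137, 134, 131, 127, 124, 120, 119, 119, 122, 125, 129, 132, 136, 138, 140, 141, 142, 142, 142, 142, 143, 143, 143, 143, 143])
(np.float64(-0.88), [177, 178, 178, 178, 179, 180, 180, 180, 180, 180, 181, 181, 181, 182, 172, 73, 46, 112, 180, 183, 183, 183, 184, 184, 184, 184, 184, 184, 184, 184, 184, 184, 184, 184, 184])
0.06182936726604124 -0.9087477893309002
0.06333001242747319 -0.8888689856904008
0.06755372959746371 -0.9022341557798952
```

Dial unmoved (−0.88 in both views, target −0.90). Going down in front of the tab.

{"api": "jog_arm", "payload": {"series": [{"offset": [0.03,-0.038,0],"roll": 0.026},{"offset": [0,0,0.13],"roll": 0},{"offset": [0,0,0.13],"roll": 0},{"offset": [0,0,0.13],"roll": 0},{"offset": [0,0,0.12],"roll": 0}]}}

```text
t: 9.85
tcp_pos: [0.418, -0.088, 0.0304]
tool_rot: [1.0, -0.019, -0.0, -0.0]
contact_force: [-0.1, 0.6, -1.0]
finger_gap: 0.0003
gripper_force: 0.0
```

{"api": "jog_arm", "payload": {"series": [{"offset": [0,0,0],"roll": 0},{"offset": [0,0,0],"roll": 0},{"offset": [0.02,0,0],"roll": 0},{"offset": [0.02,0,0],"roll": 0}]}}

```text
t: 10.25
tcp_pos: [0.4298, -0.0894, 0.0341]
tool_rot: [1.0, -0.02, 0.002, 0.001]
contact_force: [0.9, -0.5, -0.2]
finger_gap: 0.0003
gripper_force: 0.0
```

{"api": "jog_arm", "payload": {"series": [{"offset": [0.016,0,0],"roll": 0},{"offset": [0.016,0,0],"roll": 0},{"offset": [0.016,0,0],"roll": 0},{"offset": [0.016,0,0],"roll": 0}]}}

```text
t: 10.65
tcp_pos: [0.4434, -0.0895, 0.032]
tool_rot: [1.0, -0.02, -0.001, 0.0]
contact_force: [-2.8, 0.4, 0.7]
finger_gap: 0.0005
gripper_force: 1.2
```

{"api": "jog_arm", "payload": {"series": [{"offset": [0.012,0,0],"roll": 0},{"offset": [0.012,0,0],"roll": 0},{"offset": [0,0,0],"roll": 0}]}}

```text
t: 10.95
tcp_pos: [0.45, -0.0897, 0.0318]
tool_rot: [1.0, -0.02, 0.0, 0.0]
contact_force: [-1.2, -0.4, -0.7]
finger_gap: 0.0001
gripper_force: 0.4
```

Contact at about 2–3 N. Pushing on to the stop in small steps.

{"api": "jog_arm", "payload": {"series": [{"offset": [0.01,0,0],"roll": 0},{"offset": [0.01,0,0],"roll": 0},{"offset": [0,0,0],"roll": 0}]}}

```text
t: 11.25
tcp_pos: [0.4523, -0.0898, 0.0318]
tool_rot: [1.0, -0.02, -0.003, -0.0]
contact_force: [-8.2, -0.4, 5.6]
finger_gap: 0.0004
gripper_force: 4.0
```

{"api": "jog_arm", "payload": {"series": [{"offset": [0.008,0,0],"roll": 0},{"offset": [0.008,0,0],"roll": 0},{"offset": [0,0,0],"roll": 0}]}}

```text
t: 11.55
tcp_pos: [0.4524, -0.0898, 0.0318]
tool_rot: [1.0, -0.02, -0.008, -0.0]
contact_force: [-18.4, -0.6, 14.4]
finger_gap: 0.0003
gripper_force: 9.1
```

It's firmly against the stop (18 N, no further travel). Backing off, lifting and checking.

{"api": "jog_arm", "payload": {"series": [{"offset": [-0.04,0,0],"roll": 0},{"offset": [-0.06,0,0],"roll": 0},{"offset": [0,0,0],"roll": 0},{"offset": [0,0,-0.13],"roll": 0},{"offset": [0,0,-0.13],"roll": 0}]}}

```text
t: 12.05
tcp_pos: [0.4336, -0.0887, 0.0968]
tool_rot: [1.0, -0.02, -0.0, -0.0]
contact_force: [0.6, 0.1, 0.6]
finger_gap: -0.0
gripper_force: 0.0
```

{"api": "jog_arm", "payload": {"series": [{"offset": [0,0,-0.13],"roll": 0},{"offset": [0,0,-0.13],"roll": 0},{"offset": [0,0,0],"roll": 0},{"offset": [0,0,0],"roll": 0},{"offset": [0,0,0],"roll": 0}]}}

```text
t: 12.55
tcp_pos: [0.4332, -0.0887, 0.1603]
tool_rot: [1.0, -0.02, -0.001, -0.0]
contact_force: [0.4, -0.2, 0.3]
finger_gap: 0.0007
gripper_force: 0.0
```

```bash
python3 st.py
python3 - <<'E'
from h import *
c=np.array([.5991,-.0952]); side=snap('side','d7.png'); P=wpose(); w=snap('wrist','w7.png')
g=lambda im:cv2.cvtColor(np.ascontiguousarray(im),cv2.COLOR_RGB2GRAY).astype(np.float32)
def along(im,f,pts): uv=np.array([f(p) for p in pts],np.float32); return cv2.remap(g(im),uv[None,:,0],uv[None,:,1],cv2.INTER_LINEAR)[0]
th=np.arange(-1.2,-.5,.02)
pr=[along(side,lambda X:proj('side',X),[[*(c+r*np.array([np.cos(t),np.sin(t)])),.03] for r in np.arange(.048,.074,.002)]).mean() for t in th]
print('index',th[np.argmin(pr)])
P6=np.load('P6.npy'); w6=cv2.imread('pics/w6.png')[:,:,::-1]
xs=np.arange(.435,.49,.0015)
for im,p in((w6,P6),(w,P)):
    print([int(v) for v in np.mean([along(im,lambda X:wproj(X,p),[[x,y,.046] for x in xs]) for y in (-.077,-.101)],0)])
print(xs.round(4).tolist())
E
```

```text
[ 0.4332 -0.0887  0.1603] 0.0006729873320651537 r 0.1663 ang 3.0991 head -0.0391 [ 0.4 -0.2  0.3] 1.279 12.55
index -0.8799999999999997
[114, 114, 114, 115, 116, 115, 108, 97, 106, 125, 149, 154, 121, 107, 111, 115, 114, 115, 114, 114, 115, 114, 114, 114, 114, 107, 79, 73, 74, 74, 74, 77, 91, 100, 79, 73, 76]
[144, 125, 112, 112, 113, 113, 113, 110, 98, 100, 109, 113, 113, 113, 113, 113, 113, 112, 113, 128, 148, 146, 114, 104, 108, 112, 93, 71, 71, 72, 72, 73, 70, 77, 97, 84, 71]
[0.435, 0.4365, 0.438, 0.4395, 0.441, 0.4425, 0.444, 0.4455, 0.447, 0.4485, 0.45, 0.4515, 0.453, 0.4545, 0.456, 0.4575, 0.459, 0.4605, 0.462, 0.4635, 0.465, 0.4665, 0.468, 0.4695, 0.471, 0.4725, 0.474, 0.4755, 0.477, 0.4785, 0.48, 0.4815, 0.483, 0.4845, 0.486, 0.4875, 0.489]
```

The tab moved about 15 mm to its stop and the index is unchanged. Handing in.

```bash
python3 -c "
from rig import manip; print(manip.finish_job())"
```

```text
the job is handed in; nothing more can be done
None
```

I handed the job in, with no verdict reported back. The index line is about 2 mm from the pointed pin's line, the brake tab is against its stop (about 15 mm of travel seen), and the robot never touched the dish. I viewed 11 pictures, one over the limit of 10.

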